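Draw the stone carousel out from under the microscope and present the tall jar

TASK

Draw the sliding carriage with its jar carousel out from under the microscope, to the robot's right, all the way to its stop. Then turn the carousel until the one tall jar faces front, in line with the pointer on the carriage's front edge, and finish still holding the carousel there with the gripper, motionless, without letting go. Do not shift the other things on the bench or knock the microscope.

Things in the scene. Friction and masses are not known exactly. Their poses are not given: they have to be found in the camera images.
- stage: Grey rail plate fixed to the bench, 12 mm thick, two rails along its y. Origin on the bench surface; the plate spans x -130..170, y -250..200 mm. Its -x is 'front' (towards the robot, up to 15 degrees off); the carriage is drawn out towards its -y (the robot's right).
- carriage: Aluminium carriage on the rails, axes as the stage. Origin on the turntable's axis, 31 mm above the bench; plate top 36 mm above the bench. In the stage frame it moves only in y: it starts at +65..+100 mm (under the microscope); -80 mm is the stop, fully drawn out. About 2 N of friction; stays where it is left.
- pull_post (a point): Upright steel post on the carriage for pulling it, 150 mm to -y of the turntable axis (carriage frame). Its head is 24 mm in diameter, from 70 to 91 mm (its top) above the bench; the neck below is 20 mm. The point is on the post's axis, 76 mm above the bench.
- pointer (a point): Dark steel pointer bar (18 x 6 mm, 12 mm high) on the carriage's front edge, 115 mm in front (-x) of the turntable axis; marks the front. The point is its top centre.
- turntable: Wooden carousel disc, 200 mm across, top 47 mm above the bench; origin on its vertical axis, 41 mm above the bench. Turns either way without end, friction 0.03 N m, stays where left. Six upright jars, 32 mm in diameter, fixed to it every 60 degrees, 72 mm from the axis: a tall one (towards its own -x) and five short ones, 48 mm high (tops at 95 mm). No hub.
- tall_jar (a point): Centre (half-way up) of the one tall jar: 32 mm in diameter, 85 mm high, its foot on the disc, its top 132 mm above the bench. Fixed to the carousel 72 mm from its axis. It starts at least about 50 degrees away from the front.
- microscope: Fixed microscope over the rails' inner end (stage x 0, y +100 mm). Origin 12 mm above the bench on the lens axis. Above the bench: lens 62 mm in diameter (80 at its top) from 160 mm; head 100 x 90 mm, 227..302 mm; eyepieces rise to the front, to 100 mm from the axis; pillar 140 mm behind (+x); knob shaft 128 mm along y, 80 mm behind, at 262 mm.
- hammer: Small hammer, 220 mm long, lying left of the stage; leave it alone. Origin under its middle.
- spirit_bottle: Bottle, 56 mm in diameter and 130 mm high, standing left of the stage; leave it alone. Origin under its base.
- bowl: Small white bowl, 90 mm across and 35 mm high, right of the stage; leave it alone. Origin under its base.
- brush: Bench brush, 170 mm long, lying in front of the stage; leave it alone. Origin under its middle.
- loupe: Black eye loupe, 34 mm in diameter and 22 mm high, standing on the stage plate's rear right corner; leave it alone. Origin under its base.
- graver: Slim graver with a wooden handle, 150 mm long, lying in front of the stage, right of the brush; leave it alone. Origin under its middle.
- ring_clamp: Wooden ring clamp, 36 mm in diameter and 120 mm high, standing upright right of the stage; leave it alone. Origin under its base.

How it is judged:
By the outcome, as a careful person would: the job done as asked, in the order asked, and still so for the second after the job is handed in, while the arm keeps its last pose, push and grip.
It also fails if it takes over 72 s, if anything falls off the work surface, if the arm or the gripper's body presses on something with over 40 N, if the wrist force passes 120 N, or if a joint passes its speed limit or range.

ROBOT

A 7-joint arm with a two-finger parallel gripper is mounted at the origin on the work surface. World frame = base frame: x ahead of the robot, y to its left, z up, the work surface at z = 0. Lengths are in m, angles in rad, forces in N, time in s.
With the tool pointing down it reaches from about 0.4 to 0.85 m from the base axis. Payload 6.9 kg.
Tool frame: the origin (TCP) lies midway between the tips of the shut fingers; the grasp point (between the pads) lies behind it (ctrl.pinch_z is the z of the grasp point in the tool frame, in m); z points along the fingers, y is the line along which they close (so a half turn about z gives the same grasp; the last joint's range is limited). The gripper opens to 85 mm and grips with 20 to 120 N. Pads are 22 mm wide; open, the fingers measure 114 mm over their backs; the gripper's body (76 mm by 85 mm) begins 54 mm behind the grasp point. The pads swing forward as they close: fully open they stand 13 mm farther back than shut.
Start: joints at [-1.242, 0.507, -0.238, 1.5, 0.126, 1.149, -0.155], TCP at [0.138, 0.61, 0.231] pointing down, gripper open.
Joint ranges: [-3.08, 3.08], [-0.24, 2.05], [-1.43, 1.35], [0, 2.5], [-1.52, 4.66], [0.17, 1.96], [-2.89, 2.89]. Speed limits (rad/s): [2.39, 2.39, 3.14, 3.14, 3.14, 3.14, 3.14].

INTERFACE

Orientations are given as a unit quaternion [w, x, y, z].
In Python, from station import ctrl, get_state, vision, ticket, models gives the robot as it stands. Calls block until the motion is done:
- ctrl.movep(position, orientation): joint-space move of the TCP to a pose.
- ctrl.movel(position, frame=None, max_speed=0.15): straight line of the TCP; frame=None keeps the orientation; max_speed is the mean speed in m/s.
- ctrl.set_joints(angles): joint-space move.
- ctrl.ungrasp() and ctrl.close_gripper(force=None): open the fingers fully, or close them until they stop; force is the grip in N (None keeps the last).
- ctrl.pause(seconds).
- ctrl.ik(position, orientation): joint angles nearest the present ones, or None.
- get_state(): the state.
- vision.grab_frame(name): name is "scene" or "top"; returns (picture, depth): 400x640x3 uint8, blue, green, red; 400x640 float32, m along the optical axis (not along the pixel's ray), 0 where there is no reading.
- vision.camera_info(name): a dict with "mtx" (3x3 intrinsics, pixels), "dist_coeffs" ([k1, k2, p1, p2, k3] as OpenCV has them; the pictures are not rectified), "R" (3x3) and "t" (3): a world point X has camera coordinates R X + t. Camera axes: x right, y down, z forward; pixel columns grow to the right and rows downward; lengths in m; the calibration is good to about 2 mm. A picture is of the moment at which its call begins. camera_info takes no time and is no camera call.
A pose or a line that the arm cannot do raises ctrl.Unreachable and nothing moves.
- ticket.close_job(): hands the job in; it is judged then, once.
Trained networks look in the newest picture that a camera, given by its name, has taken for a name from the list of things; names that differ only in an ending like _2 or _b are one class to them, and where a whole thing is asked for, a point or a joint stands for the part that bears it (a point fixed in the world has none). Each returns a list of dicts, best first, with "p" (0 to 1); they miss things now and then, are a little off and sometimes report something else, mostly with a low value. They report only what shows in the picture. A call takes as long as a camera call.
- models.recognise(camera, target): "point" ([column, row] in pixels, amid what is visible of it).
- models.masks_of(camera, target): "mask" (400x640 bool, what is visible of it) and "point" ([column, row] in pixels, amid what is visible of it).
The state is a dict: "time": time; "qpos": joint angles; "qd": joint speeds; "tau": joint torques, N m; "tcp_pos": TCP position; "eef_rot": TCP orientation; "contact_force": force on the tool from outside, world axes, zero at the start; "wrist_torque": the same for the moment, N m; "width": finger opening in m; "gripper_force": force on a finger pad.
Only numpy, scipy, OpenCV 4.12 (cv2) and the standard library are available. Lean on these libraries where they do the work, as an engineer would, in place of code of your own. Each camera call takes 0.05 s, during which the arm holds its last target. There are 200 camera calls.

## Working session

There is one attempt and no reset: what is moved stays moved. The work goes in short steps, each a Python script; the robot and the scene stay as the last script left them, time stands still between calls to the robot, and variables do not carry over. Pictures are saved under pics/ and viewed, at most 10 in all, crops included, and the job is handed in when it is done.

```bash
ls; mkdir -p pics
cat > h.py <<'E'
import numpy as np, cv2
from station import ctrl,get_state,vision,ticket,models
def ray(cam,uv):
    c=vision.camera_info(cam);K=np.array(c["mtx"]);D=np.array(c["dist_coeffs"]);R=np.array(c["R"]);t=np.array(c["t"])
    n=cv2.undistortPoints(np.array(uv,float).reshape(-1,1,2),K,D).reshape(-1,2)
    d=np.c_[n,np.ones(len(n))]
    return -R.T@t, d@R   # origin, dirs (scale=depth)
def atz(cam,uv,z):
    o,d=ray(cam,uv); return o+d*((z-o[2])/d[:,2])[:,None]
def proj(cam,X):
    c=vision.camera_info(cam);R=np.array(c["R"])
    return cv2.projectPoints(np.array(X,float).reshape(-1,1,3),cv2.Rodrigues(R)[0],np.array(c["t"],float),np.array(c["mtx"]),np.array(c["dist_coeffs"]))[0].reshape(-1,2)
def cloud(cam,mask,depth):
    v,u=np.nonzero(mask&(depth>0)); o,d=ray(cam,np.c_[u,v]); return o+d*depth[v,u][:,None]
E
python3 - <<'E'
from h import *
for c in("scene","top"):
    im,d=vision.grab_frame(c);cv2.imwrite(f"pics/{c}0.png",im);np.save(f"{c}0.npy",d)
    o,_=ray(c,[[320,200]]);print(c,o)
    for t in("pull_post","pointer","tall_jar","turntable","carriage","stage"):
        for r in models.masks_of(c,t)[:2]:
            P=cloud(c,r["mask"],d); print(t,r["p"],r["point"],r["mask"].sum(),np.median(P,0).round(3),P.max(0).round(3) if len(P) else 0)
s=get_state();print(s["time"],s["tcp_pos"],s["eef_rot"],ctrl.pinch_z)
E
```

```text
pics
scene [1.3128339  0.54451945 0.63199114]
pointer 0.91 [361.6, 226.4] 6364 [0.623 0.146 0.046] [0.725 0.243 0.203]
tall_jar 0.74 [362.7, 221.3] 3816 [0.616 0.159 0.058] [0.724 0.225 0.179]
turntable 0.8 [362.0, 223.0] 3835 [0.616 0.159 0.057] [0.724 0.225 0.133]
turntable 0.63 [444.2, 269.5] 1767 [0.642 0.344 0.069] [0.655 0.367 0.131]
carriage 0.69 [360.2, 225.5] 6169 [0.623 0.147 0.047] [0.724 0.243 0.199]
carriage 0.47 [361.2, 146.9] 8469 [0.661 0.185 0.275] [0.743 0.239 0.362]
stage 0.92 [342.5, 225.7] 25995 [0.658 0.155 0.035] [0.814 0.289 0.362]
stage 0.5 [304.9, 191.7] 237 [ 0.491 -0.067  0.021] [ 0.533 -0.053  0.028]
top [0.40982647 0.04523668 1.14714022]
pull_post 0.66 [312.8, 202.2] 3705 [0.556 0.076 0.046] [0.693 0.203 0.352]
pull_post 0.35 [426.5, 149.7] 274 [ 0.708 -0.25   0.084] [ 0.765 -0.238  0.126]
pointer 0.91 [312.4, 200.3] 3520 [0.56  0.074 0.046] [0.692 0.2   0.101]
tall_jar 0.7 [306.1, 197.7] 2025 [0.571 0.088 0.049] [0.687 0.189 0.352]
turntable 0.66 [308.4, 195.1] 1926 [0.572 0.088 0.049] [0.677 0.187 0.101]
turntable 0.56 [272.5, 172.0] 3829 [0.592 0.161 0.302] [0.806 0.293 0.365]
carriage 0.65 [312.1, 202.8] 3505 [0.558 0.074 0.046] [0.693 0.2   0.352]
stage 0.71 [321.6, 184.3] 14944 [0.602 0.053 0.033] [0.808 0.278 0.365]
stage 0.55 [227.6, 179.2] 443 [0.613 0.328 0.088] [0.665 0.387 0.137]
0.7 [0.13813356 0.60953851 0.23131033] [1.26099454e-05 1.11167212e-01 9.93801716e-01 6.29406303e-06] -0.0187
```

View pics/top0.png

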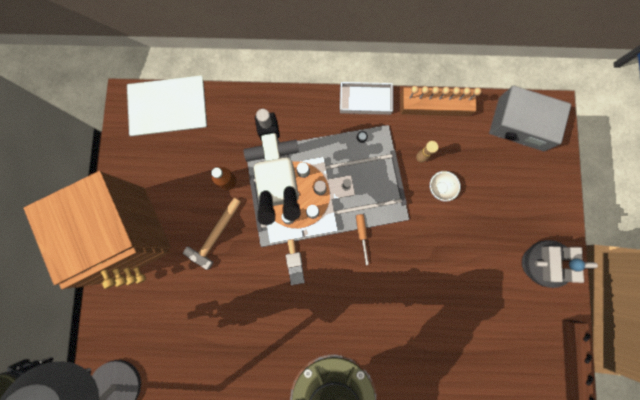

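View pics/scene0.png

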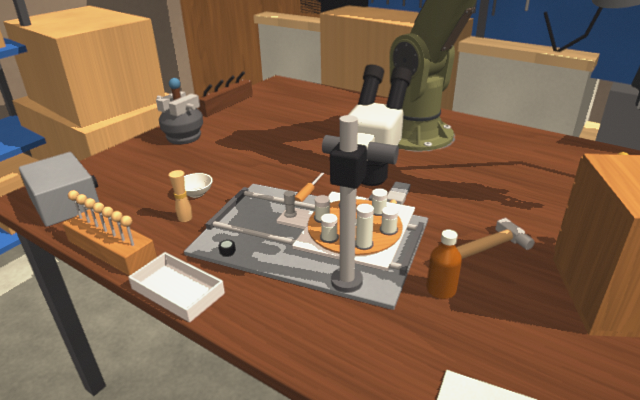

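The top view shows the stage, yawed slightly, with its front-right corner near (408,219). The post is near (345,183) and the carousel is under the microscope around (300,195). The scene view shows the tall jar at the rear of the carousel, near (365,225).

```bash
cat > a.py <<'E'
from h import *
im=cv2.imread("pics/top0.png");d=np.load("top0.npy")
P=atz("top",[[408,219],[258,244],[388,126]],0.012);print(P.round(3))
def refine(c):pass
full=np.ones(d.shape,bool)&(d>0)
full[:, :]=d>0
v,u=np.nonzero(full);X=cloud("top",full,d)
roi=(u>245)&(u<412)&(v>120)&(v<248)
m=roi&(X[:,2]>0.007)&(X[:,2]<0.018)
Q=X[m]; print(len(Q), cv2.minAreaRect(Q[:,:2].astype(np.float32)))
# post: high points near (345,183)
m=(abs(u-345)<14)&(abs(v-183)<14)&(X[:,2]>0.075);print("post",m.sum(),X[m].mean(0) if m.any() else 0, X[m].min(0),X[m].max(0))
ds=np.load("scene0.npy");f=ds>0;v2,u2=np.nonzero(f);Y=cloud("scene",f,ds)
m=(abs(u2-290)<12)&(abs(v2-203)<14)&(Y[:,2]>0.06);print("post scene",m.sum(),np.median(Y[m],0),Y[m].max(0))
m=(abs(u2-365)<12)&(abs(v2-225)<25)&(Y[:,2]>0.105)&(Y[:,0]<0.72);print("tall",m.sum(),np.median(Y[m],0),Y[m].min(0),Y[m].max(0))
cv2.imwrite("pics/z.png",np.hstack([cv2.resize(im[120:250,240:415],None,fx=4,fy=4,interpolation=2)]))
E
python3 a.py
```

```text
[[ 0.519 -0.212  0.012]
 [ 0.432  0.233  0.012]
 [ 0.807 -0.152  0.012]]
6403 ((0.6221070289611816, 0.027012571692466736), (0.3906777799129486, 0.5050061345100403), 0.4981907308101654)
post 63 [ 0.60913266 -0.02195388  0.09020337] [ 0.59893986 -0.03389871  0.07693259] [ 0.6208348  -0.01117886  0.09601874]
post scene 167 [ 0.61890808 -0.01749807  0.08212961] [ 0.62649814 -0.00857342  0.09210358]
tall 393 [0.64431849 0.18360514 0.12864751] [0.61661848 0.16064655 0.10505751] [0.71466323 0.19941656 0.1979908 ]
```

View pics/z.png

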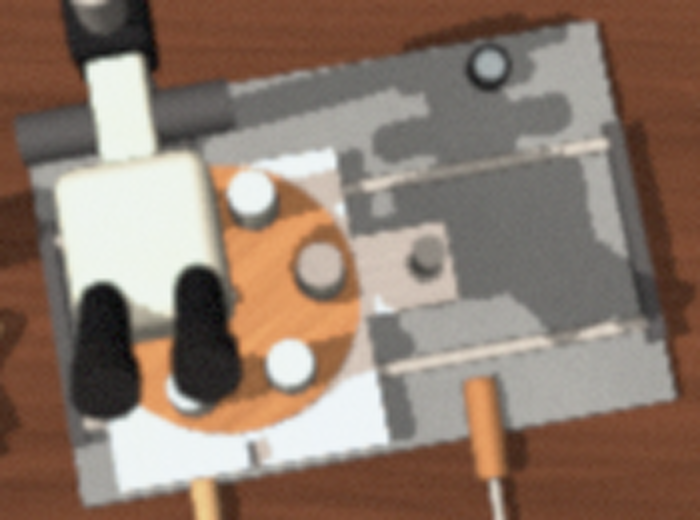

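```bash
cat >> h.py <<'E'
def q(phi):
    a=np.radians(phi+90)/2; return [0,float(np.cos(a)),float(np.sin(a)),0]
YAW=11.5; cy,sy=np.cos(np.radians(YAW)),np.sin(np.radians(YAW))
EX=np.array([cy,sy,0]);EY=np.array([-sy,cy,0])
def st():
    s=get_state();print("t%.1f"%s["time"],np.round(s["tcp_pos"],4),"F",np.round(s["contact_force"],1),"w%.4f g%.1f"%(s["width"],s["gripper_force"]),"q",np.round(s["qpos"],2));return s
E
python3 - <<'E'
from h import *
post=np.array([.609,-.022,0])
for phi in(YAW,YAW+180): 
    for p in((.38,.2,.45),(.5,-.15,.35),(*post[:2],.16)): print(phi,np.round(ctrl.ik(p,q(phi)),2) if ctrl.ik(p,q(phi)) is not None else None)
ctrl.movep([.33,.28,.45],q(77)); st()
E
```

```text
11.5 [-0.75  0.08  0.23  1.52 -0.02  1.54 -0.31]
11.5 [-0.29  0.33  0.78  1.56 -0.24  1.35  0.71]
11.5 [-0.19  0.56  0.3   1.65 -0.19  0.96  0.38]
191.5 [-0.25  0.09 -0.33  1.51  0.03  1.54  2.76]
191.5 [-0.48  0.45  1.15  1.56 -0.41  1.4  -2.23]
191.5 [-0.6   0.81  1.15  1.65 -0.79  1.21 -2.2 ]
t2.3 [0.3296 0.2808 0.4493] F [ 0.2  0.2 -0.6] w0.0857 g0.0 q [-0.67  0.09 -0.1   1.51  0.01  1.54  0.57]
```

Run:
```python
from h import *
ctrl.movep([.42,-.12,.42],q(YAW)); st()
ctrl.movep([.609,-.022,.17],q(YAW)); st()
ctrl.movel([.609,-.022,.062],max_speed=.1); st()
ctrl.close_gripper(40); st()
im,d=vision.grab_frame("scene");cv2.imwrite("pics/s1.png",cv2.resize(im[120:320,180:460],None,fx=2.5,fy=2.5))
```

```text
t3.8 [ 0.4205 -0.1185  0.4199] F [-0.3 -0.  -0.2] w0.0854 g0.0 q [-0.19  0.11  0.47  1.58 -0.05  1.47  0.49]
t5.1 [ 0.6093 -0.0228  0.1714] F [ 0.1 -1.   1.3] w0.0856 g0.0 q [-0.22  0.55  0.35  1.64 -0.22  0.99  0.41]
t6.3 [ 0.6095 -0.0221  0.0627] F [-1.  -0.3 -0. ] w0.0855 g0.0 q [-0.19  0.67  0.3   1.75 -0.28  0.76  0.45]
t6.9 [ 0.6105 -0.0217  0.0625] F [5.5 0.8 0.4] w0.0227 g39.2 q [-0.19  0.68  0.3   1.75 -0.28  0.76  0.45]
```

View pics/s1.png

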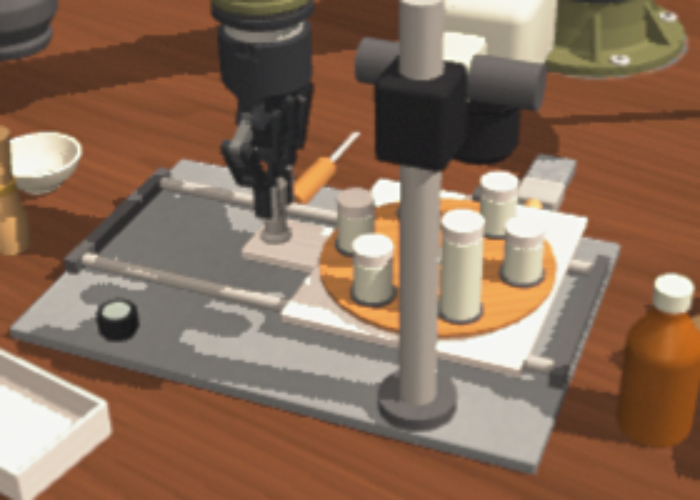

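The gripper has the post's head (crop ~ (275,215)), and the tall jar is at the rear of the disc (crop ~ (460,265)). Now pulling.

Run:
```python
from h import *
p0=np.array([.6105,-.0218,.0625])
for k in(.05,.1,.14): ctrl.movel(list(p0-EY*k),max_speed=.08); s=st()
k=.14
while k<.19:
    k+=.003; ctrl.movel(list(p0-EY*k),max_speed=.04); s=st()
    if np.dot(s["contact_force"],EY)>12: break
print(k)
```

```text
t7.7 [ 0.6213 -0.0725  0.0626] F [ 5.8 -0.1 -1.1] w0.0229 g39.3 q [-0.1   0.69  0.3   1.71 -0.27  0.78  0.52]
t8.5 [ 0.6316 -0.121   0.0626] F [ 7.2 -0.8 -1.7] w0.0227 g39.3 q [-0.02  0.71  0.29  1.66 -0.26  0.81  0.59]
t9.2 [ 0.6399 -0.16    0.0626] F [ 8.4  0.1 -2.4] w0.0229 g39.4 q [ 0.04  0.73  0.29  1.61 -0.26  0.84  0.64]
t9.4 [ 0.6403 -0.1619  0.0626] F [ 7.2  0.1 -0.2] w0.0229 g39.5 q [ 0.05  0.73  0.29  1.6  -0.26  0.84  0.64]
t9.7 [ 0.6408 -0.1646  0.0626] F [ 7.   2.1 -1.6] w0.0226 g39.6 q [ 0.05  0.74  0.29  1.6  -0.26  0.84  0.64]
t9.9 [ 0.6413 -0.167   0.0626] F [ 6.3  2.9 -0.3] w0.0225 g39.8 q [ 0.06  0.74  0.29  1.6  -0.26  0.84  0.65]
t10.2 [ 0.6413 -0.167   0.0625] F [3.7 9.2 4.3] w0.0224 g40.1 q [ 0.06  0.74  0.28  1.59 -0.26  0.85  0.65]
t10.4 [ 0.6413 -0.167   0.0625] F [ 1.  16.6  8. ] w0.0228 g40.5 q [ 0.06  0.74  0.28  1.59 -0.26  0.85  0.65]
0.15500000000000003
```

```bash
sed -i 's/YAW=11.5/YAW=12.0/' h.py
cat > b.py <<'E'
from h import *
C=np.array([.610,-.0203,0])
im,d=vision.grab_frame("top");ims,ds=vision.grab_frame("scene")
for cam,D in(("top",d),("scene",ds)):
    X=cloud(cam,D>0,D); L=(X-C); lx=L@EX; ly=L@EY
    m=(np.hypot(lx,ly)<.1)&(X[:,2]>.107)&(X[:,2]<.14)
    print(cam,m.sum(),"world",np.median(X[m],0).round(4),"local",np.median(lx[m]).round(4),np.median(ly[m]).round(4), "ang",np.degrees(np.arctan2(np.median(ly[m]),np.median(lx[m]))).round(1))
    m=(abs(lx)<.02)&(abs(ly+.15)<.02)&(X[:,2]>.08); print(" post",m.sum(),lx[m].mean().round(4),ly[m].mean().round(4))
    m=(np.hypot(lx,ly)<.1)&(X[:,2]>.088)&(X[:,2]<.099)
    print(" jars"); 
    a=np.degrees(np.arctan2(ly[m],lx[m]));r=np.hypot(lx[m],ly[m])
    for k in range(-180,180,20):
        n=(a>=k)&(a<k+20)
        if n.sum()>8: print("  ",k,n.sum(),np.median(a[n]).round(1),np.median(r[n]).round(3))
import sys
n=sys.argv[1]
cv2.imwrite(f"pics/{n}.png",np.hstack([cv2.resize(im[120:250,260:420],(480,390)),cv2.resize(ims[120:320,180:400],(320,291)).copy() if 0 else cv2.copyMakeBorder(cv2.resize(ims[120:320,180:380],(320,320)),0,70,0,0,0)]))
E
python3 - <<'E'
from h import *
ctrl.ungrasp(); p=get_state()["tcp_pos"]
ctrl.movel([p[0],p[1],.2],max_speed=.15)
ctrl.movep([.42,-.3,.35],q(YAW)); st()
E
python3 b.py c1
```

```text
t13.2 [ 0.4213 -0.2988  0.349 ] F [-0.3  0.5 -0.7] w0.0857 g0.0 q [ 0.27  0.27  0.41  1.57 -0.11  1.32  0.91]
top 122 world [0.6584 0.0301 0.1324] local 0.0576 0.0386 ang 33.8
 post 64 -0.0008 -0.1495
 jars
   -160 85 -149.1 0.073
   -140 14 -137.6 0.072
   -100 80 -88.5 0.073
   -80 12 -78.1 0.073
   -40 82 -29.3 0.072
   -20 10 -18.2 0.072
   80 82 91.1 0.072
   100 16 102.6 0.071
   140 79 150.9 0.073
   160 14 162.3 0.072
scene 265 world [0.6708 0.0357 0.1267] local 0.0719 0.042 ang 30.3
 post 85 0.006 -0.1483
 jars
   -160 78 -148.6 0.067
   -140 27 -136.7 0.066
   -100 68 -87.2 0.072
   -80 46 -76.2 0.071
   -40 98 -27.4 0.077
   -20 38 -17.1 0.076
   20 65 28.9 0.087
   60 21 78.5 0.071
   80 100 88.5 0.075
   140 90 148.1 0.068
   160 17 161.3 0.068
```

View pics/c1.png

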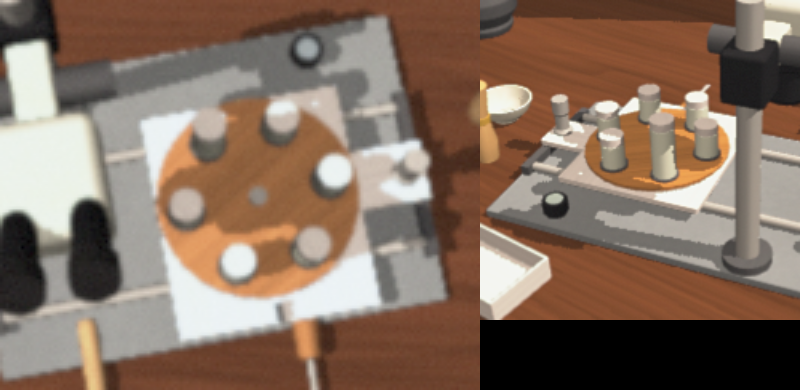

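Top view: the carriage is fully out and the tall jar is at the rear-left of the disc (~(210,130) in the crop, local angle about 32°). I'll grasp it and turn clockwise via the right-hand side, away from the microscope.

Run:
```python
from h import *
C=np.array([.610,-.0203,0]); A0=32.5
def pt(a,z,b=0): 
    a=np.radians(a); return list(C+.072*(np.cos(a)*EX+np.sin(a)*EY)-b*EY+[0,0,z])
P0=120
ctrl.movep(pt(A0,.24),q(P0)); s=st()
print(s["qpos"][6], "need end about",s["qpos"][6]-np.radians(212.5))
if s["qpos"][6]>1.2:
    ctrl.movel(pt(A0,.102),max_speed=.12); st()
    ctrl.close_gripper(30); st()
```

```text
t14.9 [0.6614 0.0285 0.2403] F [-0.4 -0.3 -0. ] w0.0852 g0.0 q [-0.03  0.56 -0.09  1.38  0.05  1.21  1.97]
1.9680526301007097 need end about -1.7407720303872407
t16.2 [0.6619 0.0302 0.1029] F [-0.1 -0.4 -0.4] w0.0857 g0.0 q [-0.03  0.67 -0.08  1.56  0.07  0.91  1.95]
t16.7 [0.6615 0.03   0.1024] F [-0.7 -0.1  3.4] w0.0310 g29.7 q [-0.03  0.67 -0.08  1.56  0.07  0.91  1.95]
```

```bash
python3 - <<'E'
from h import *
C=np.array([.610,-.0203,0]); A0=32.5;P0=120
def pt(a,z,b=0): 
    a=np.radians(a); return list(C+.072*(np.cos(a)*EX+np.sin(a)*EY)-b*EY+[0,0,z])
N=16
for i in range(1,N+1):
    a=A0-212.5*i/N
    b=.001*np.sin(np.pi*i/N)
    ctrl.movel(pt(a,.1024,b),q(P0+a-A0),max_speed=.05)
    s=get_state(); f=s["contact_force"]
    print(round(a),"t%.1f"%s["time"],"Fx %.1f Fy %.1f Fz %.1f"%(f@EX,f@EY,f[2]),"T",np.round(s["wrist_torque"],1),"q7 %.2f"%s["qpos"][6])
    if np.linalg.norm(f)>25: print("STOP");break
st()
E
python3 b.py c2
```

```text
19 t17.2 Fx 0.9 Fy 0.0 Fz 0.8 T [-0.1 -0.1  0. ] q7 1.79
6 t17.7 Fx 1.1 Fy -0.1 Fz 0.7 T [-0.  -0.3  0. ] q7 1.62
-7 t18.2 Fx 2.4 Fy 0.0 Fz -0.6 T [ 0.  -0.4 -0. ] q7 1.46
-21 t18.7 Fx 2.7 Fy 0.5 Fz 0.5 T [ 0.2 -0.5 -0.1] q7 1.30
-34 t19.1 Fx 3.1 Fy 1.3 Fz 0.6 T [ 0.2 -0.5 -0.2] q7 1.13
-47 t19.6 Fx 2.9 Fy 2.7 Fz 1.2 T [ 0.4 -0.4 -0.2] q7 0.97
-60 t20.1 Fx 2.9 Fy 2.5 Fz 1.9 T [ 0.6 -0.3 -0.2] q7 0.81
-74 t20.6 Fx 1.9 Fy 3.3 Fz 2.4 T [ 0.8 -0.2 -0.2] q7 0.64
-87 t21.1 Fx 2.5 Fy 5.0 Fz 2.4 T [ 0.9 -0.3 -0.2] q7 0.47
-100 t21.6 Fx 3.1 Fy 4.4 Fz 1.5 T [ 1.  -0.3 -0.1] q7 0.30
-114 t22.0 Fx 2.9 Fy 4.2 Fz 1.2 T [ 0.9 -0.4 -0.1] q7 0.13
-127 t22.5 Fx 2.8 Fy 4.3 Fz 0.5 T [ 1.  -0.5  0. ] q7 -0.05
-140 t23.0 Fx 4.4 Fy 2.8 Fz -0.5 T [ 0.9 -0.6 -0. ] q7 -0.24
-153 t23.5 Fx 4.5 Fy 2.0 Fz -1.3 T [ 0.8 -0.7 -0.1] q7 -0.43
-167 t24.0 Fx 4.5 Fy 1.0 Fz -2.5 T [ 0.5 -0.9  0. ] q7 -0.62
-180 t24.5 Fx 5.2 Fy -0.6 Fz -4.8 T [ 0.3 -0.9 -0. ] q7 -0.82
t24.5 [ 0.5398 -0.0359  0.1024] F [ 5.2  0.5 -4.8] w0.0312 g30.5 q [-0.56  0.72  0.98  1.9  -0.75  0.94 -0.82]
top 0 world [nan nan nan] local nan nan ang nan
 post 59 -0.0001 -0.15
 jars
   -20 48 -5.2 0.072
   0 48 5.3 0.072
   40 46 55.0 0.072
   60 46 65.6 0.07
scene 339 world [ 0.5504 -0.0311  0.1261] local -0.0598 0.0012 ang 178.9
 post 86 0.0057 -0.1488
 jars
   -180 19 -173.5 0.056
   -140 37 -124.3 0.071
   -120 72 -112.1 0.068
   -80 37 -64.1 0.073
   -60 86 -51.1 0.075
   -20 63 -4.7 0.078
   0 78 5.6 0.079
   40 91 53.3 0.078
   60 51 64.3 0.075
   100 80 111.8 0.071
   120 39 124.7 0.07
   160 39 171.1 0.06
  return _methods._mean(a, axis=axis, dtype=dtype,
  ret = um.true_divide(
  ret = ret.dtype.type(ret / rcount)
```

View pics/c2.png

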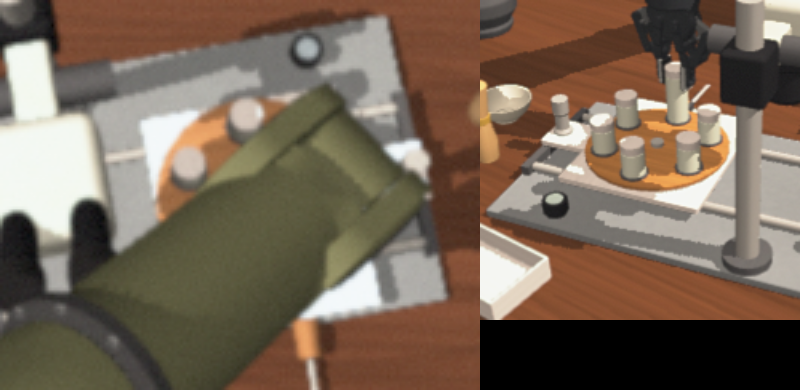

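The tall jar is at the front and still held. The top view puts the other jars at 0.0° and 60.3° local, and the post is still at −150 mm. I'll check against the pointer pixel from c1 before handing in.

Run:
```python
from h import *
C=np.array([.610,-.0203,0])
P=atz("top",[[260+287/3,120+312/3]],.046)[0]-C; print("pointer local",P@EX,P@EY,np.degrees(np.arctan2(P@EY,P@EX)))
ctrl.pause(.7); s=st(); L=s["tcp_pos"]-C; print(L@EX,L@EY,np.abs(s["qd"]).max())
```

```text
pointer local -0.11741605735247775 -0.00824764412200773 -175.9819781333814
t25.3 [ 0.5398 -0.0358  0.1024] F [ 4.9  0.5 -4.1] w0.0311 g30.4 q [-0.56  0.72  0.98  1.9  -0.75  0.94 -0.83]
-0.0718928188783864 -0.0005625150293963779 0.0010620312759288474
```

My pointer pixel was only a rough guess and disagrees by 4°, so I'm zooming in on it.

Run:
```python
from h import *
a=cv2.imread("pics/c1.png")[270:350,240:340]; b=cv2.imread("pics/top0.png")[222:242,290:320]
C=np.array([.610,-.0203,0])
pr=proj("top",[C-EX*.115+[0,0,.046],C-EX*.115+EY*.009+[0,0,.046],C-EX*.115-EY*.009+[0,0,.046]]); cr=(pr-[260,120])*3+1; print("pred c1 px",cr)
C0=C+EY*.1485; p0=proj("top",[C0-EX*.115+[0,0,.046]])[0]; print("pred top0",p0)
A=cv2.resize(a,(500,400),interpolation=2)
for c in cr: cv2.circle(A,tuple(int(k) for k in (c-[240,270])*5),3,(0,0,255),-1)
B=cv2.resize(b,(300,200),interpolation=0); cv2.circle(B,tuple(int(k) for k in (p0-[290,222]+.5)*10),3,(0,0,255),-1)
cv2.imwrite("pics/p.png",np.hstack([A,cv2.copyMakeBorder(B,0,200,0,0,0)]))
```

```text
pred c1 px [[279.14417667 312.0844428 ]
 [270.0054377  313.76584642]
 [288.27923942 310.40359229]]
pred top0 [302.30318375 232.96456502]
```

View pics/p.png

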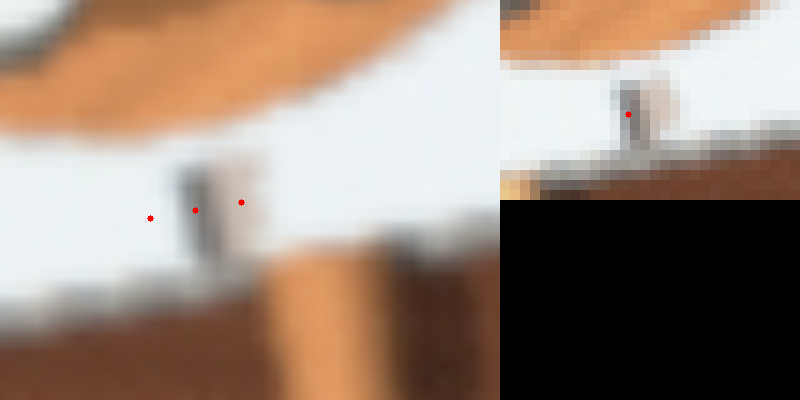

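The dark bar is the pointer, and its predicted position falls on it within about 1 mm. The pale patch I had picked is its shadow. The alignment is good, so I'm handing in.

```bash
python3 -c "
from h import *
print(ticket.close_job())"
```

```text
the job is handed in; nothing more can be done
None
```

The carriage is drawn out to its stop and the tall jar faces front, within about 1° of the pointer; the gripper is still holding it motionless, and the job was handed in at about 25 s with no sign that anything else was touched.

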